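Sort a mortar specimen by feel on the step gauge

ROBOT

A 6-joint arm with a two-finger parallel gripper is mounted at the origin on a cart in front of the work surface, level with it; the furniture and walls round the work are solid. World frame = base frame: x ahead of the robot, y to its left, z up, the work surface at z = 0. Lengths are in m, angles in degrees, forces in N, time in s.
With the tool pointing down it reaches from about 0.25 to 0.85 m from the base axis. Payload 12.5 kg.
Tool frame: the origin (TCP) lies midway between the tips of the shut fingers; the grasp point (between the pads) lies 19 mm behind it; z points along the fingers, y is the direction in which the jaws open and shut (so a half turn about z gives the same grasp; the last joint's range is limited). The gripper opens to 93 mm and grips with 3 to 60 N. Pads are 15 mm wide; open, the fingers measure 128 mm over their backs; the gripper's body (75 mm by 188 mm) begins 65 mm behind the grasp point.
Start: joints at [62.991, 20.094, 94.641, -0, 65.266, -4.847], TCP at [0.207, 0.509, 0.219] pointing down, gripper open.
Joint ranges: [-157.81, 157.81], [-45, 120.19], [0.68, 151.7], [-89.99, 269.99], [4.06, 180], [-164.3, 164.3]. Speed limits (degrees/s): [127.2, 127.2, 159.86, 180, 180, 180].

INTERFACE

Orientations are given as a 3x3 rotation matrix whose columns are the frame's x, y, z axes.
In Python, from bench import ctrl, cams, workorder gives the robot as it stands.
- The arm moves only by the tool drive_tool, never from a script. Its arguments are lists of equal length, an entry for each row: "xyz": the shift along the tool's x, y, z in mm, a list of three; "turn": the turn about the tool's z in rad; "grip": the opening, from 0 (shut) to 1 (fully open). A call has 1 to 8 rows; each row is the pose to reach, as a shift and turn from the pose commanded when the call began, along the tool's axes at that moment; what a row does not reach only later rows make up. A row lasts 1/10 s, in which the tool goes at most 50 mm and 8.59 degrees, less where a joint would pass 70% of its speed; a pose out of reach is approached as far as the arm can. A call with a gripper value outside its range is refused whole. The fingers move at their own pace and stop on an object; "squeeze" is the grip in N (left out, the last holds). Time passes only in rows, so rows that repeat a pose let the fingers close. It gives the time, the measured TCP pose, the force and the opening at its end, in the units of the state.
- ctrl.get_obs(): the state, without advancing time (a new reading comes with each control period).
- cams.read_camera(name): name is "side" or "top"; returns the picture (420x560x3 uint8, red, green, blue); there is no depth.
- cams.calibration(name): a dict with "K" (3x3 intrinsics, pixels), "camera_from_world" (4x4, takes a point from world to camera coordinates). Camera axes: x right, y down, z forward; pixel columns grow to the right and rows downward; lengths in m; the calibration is good to about 2 mm. A picture is of the moment at which its call begins. calibration takes no time and is no camera call.
- workorder.sign_off(): hands the job in, once; it reports no verdict.
The state is a dict: "time_s": time; "q": joint angles; "qd": joint speeds; "joint_torque": joint torques, N m; "tcp_pos": TCP position; "eef_rot": TCP orientation; "force": force on the tool from outside, world axes, zero at the start; "torque": the same for the moment, N m; "gripper_width": opening from 0.0 (shut) to 1.0 (fully open).
Only numpy, scipy, OpenCV 4.12 (cv2) and the standard library are available. Lean on these libraries where they do the work, as an engineer would, in place of code of your own. Each camera call takes 0.05 s, during which the arm holds its last target. There are 200 camera calls.

TASK

Check the height of the grey mortar block that stands in the wooden carrier: stand it on the step gauge's bed inside the blue frame, let go, and feel from above with the fingertips whether its top is higher or lower than the step. Then stand it between the cheeks of the red bay (to be reground) if it is higher than the step, or of the green bay (ready to test) if it is lower. Keep it upright throughout, put it only in the bay where it belongs, and leave the tins, the jar and the mortar prism beside it where they are.

Things in the scene. Friction and masses are not known exactly. Their poses are not given: they have to be found in the camera images.
- specimen: Plain grey mortar block, upright, 50 mm along its x, 36 mm along its y, 0.35 kg nominal. Its height is unknown, anywhere from 84 to 96 mm, and must be felt. Origin: centre of its underside; z up. A half turn about z makes no difference.
- carrier: Fixed wooden carrier in which the block starts, its axes along the carrier's. Origin: centre of its underside; floor 8 mm above it, base 92 (x) by 60 (y) mm. Two cheeks, 8 mm thick and 28 mm wide in y, stand 3 mm clear of the block's x faces and reach 78 mm above the floor, so in the carrier the block can be held only by its y faces (36 mm apart), which are open.
- gauge: Fixed step gauge. Origin: at the underside, below the centre of the blue frame (64 by 52 mm, printed flat, its long side along x) that marks the standing place. The bed (80 mm wide in y, from x = -45 to +115 mm) is 8 mm above the origin. The step is a brass block with a flat level top about 90 mm above the bed, 56 mm wide in y, from x = +72 to +108 mm; its top centre is at x = 90 mm, y = 0. The specimen fits the frame with its x along the gauge's x, either way round.
- bay_green: Fixed green bay for blocks lower than the step. Origin: centre of its underside; floor 8 mm above it, base 90 (x) by 68 (y) mm. Two cheeks, 8 mm thick and 40 mm long in x, stand at y = +-22 mm (inner faces, 44 mm apart) and reach 78 mm above the floor. The block stands between them with its x along the bay's x, either way round; it must be held by its x faces (50 mm apart), for the cheeks cover the y faces.
- bay_red: Fixed red bay for blocks higher than the step; the same form, size and axes as the green bay.
- sample_tin_0: Loose white tin, 59 mm across and 38 mm high; origin: centre of its underside. A bystander.
- sample_tin_1: A second such tin, a bystander.
- sample_jar_1: Loose clear jar with a blue cap, 66 mm across and 116 mm high; origin: centre of its underside. A bystander.
- mortar_prism_2: Loose lying grey mortar prism, 40 by 160 (its y) by 40 mm; origin: centre of its underside. A bystander.

How it is judged:
By the outcome, as a careful person would: the job done as asked, in the order asked, and still so for the second after the job is handed in, with the robot touching nothing.
It also fails if it takes over 69 s, if anything falls off the work surface, if the arm or the gripper's body presses on something with over 40 N, if the wrist force passes 120 N, or if a joint passes its speed limit or range.

## Working session

There is one attempt and no reset: what is moved stays moved. The work goes in short steps, Python scripts to look and compute and a tool call to move; the robot and the scene stay as the last step left them, time stands still between calls to the robot, and variables do not carry over. Pictures are saved under pics/ and viewed, about 8 in all and at most 12, crops included, and the job is handed in when it is done.

Besides the shell and the picture viewer there is one more tool, called after ">>>" as a command line: name --pt "numbers of a row" for each row, then --argument value for the rest. drive_tool: Moves the arm, as the interface text tells. Its arguments: {"type":"object","properties":{"xyz":{"type":"array"},"turn":{"type":"array"},"grip":{"type":"array"},"squeeze":{"type":"number"}},"required":["xyz","turn","grip"]}

```bash
mkdir -p pics
python3 - <<'E'
from bench import ctrl,cams
import cv2,numpy as np
o=ctrl.get_obs(); print({k:np.round(v,3).tolist() for k,v in o.items()})
for n in("top","side"):
    im=cams.read_camera(n); cv2.imwrite(f"pics/{n}0.png",cv2.resize(im[:,:,::-1],(800,600),interpolation=cv2.INTER_CUBIC))
    cv2.imwrite(f"pics/{n}_raw.png",im[:,:,::-1])
    c=cams.calibration(n); print(n,np.round(c["K"],1).tolist(),np.round(c["camera_from_world"],4).tolist())
E
```

```text
{'time_s': 0.0, 'q': [62.99, 20.125, 94.675, 0.0, 65.265, -4.85], 'qd': [0.004, -0.028, 0.036, 0.011, -0.022, -0.003], 'joint_torque': [-0.0, -49.733, -28.526, 0.07, 0.026, -0.0], 'tcp_pos': [0.207, 0.509, 0.218], 'eef_rot': [[-0.926, 0.377, -0.001], [0.377, 0.926, -0.001], [0.0, -0.001, -1.0]], 'force': [-0.118, -0.324, -0.44], 'torque': [-0.032, -0.003, -0.024], 'gripper_width': 1.0}
top [[407.7, 0.0, 277.1], [0.0, 407.7, 210.2], [0.0, 0.0, 1.0]] [[-0.0261, -0.9996, -0.0051, 0.048], [-0.9965, 0.0264, -0.0791, 0.6082], [0.0792, 0.003, -0.9969, 1.1251], [0.0, 0.0, 0.0, 1.0]]
side [[428.6, 0.0, 276.1], [0.0, 428.6, 208.4], [0.0, 0.0, 1.0]] [[0.9982, 0.0605, 0.0055, -0.605], [0.0413, -0.6099, -0.7914, 0.0333], [-0.0446, 0.7902, -0.6113, 1.2585], [0.0, 0.0, 0.0, 1.0]]
```

View pics/top0.png

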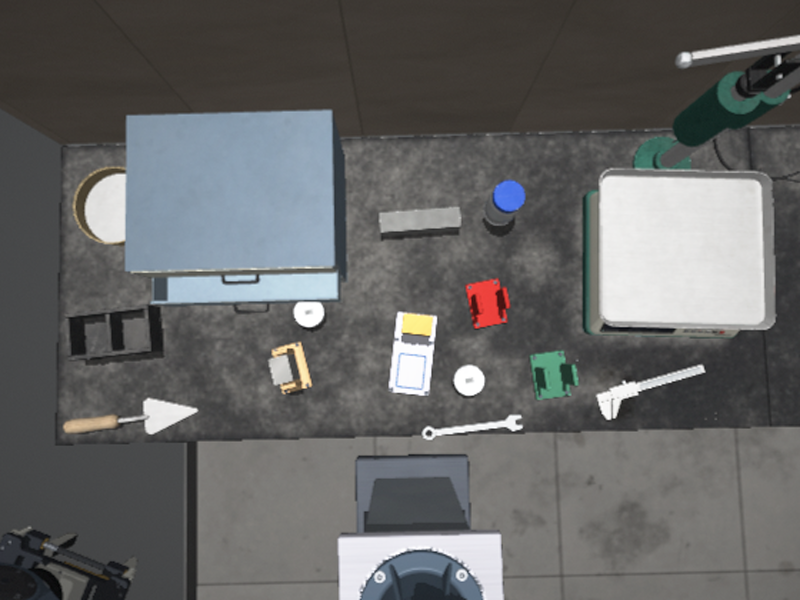

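View pics/side0.png

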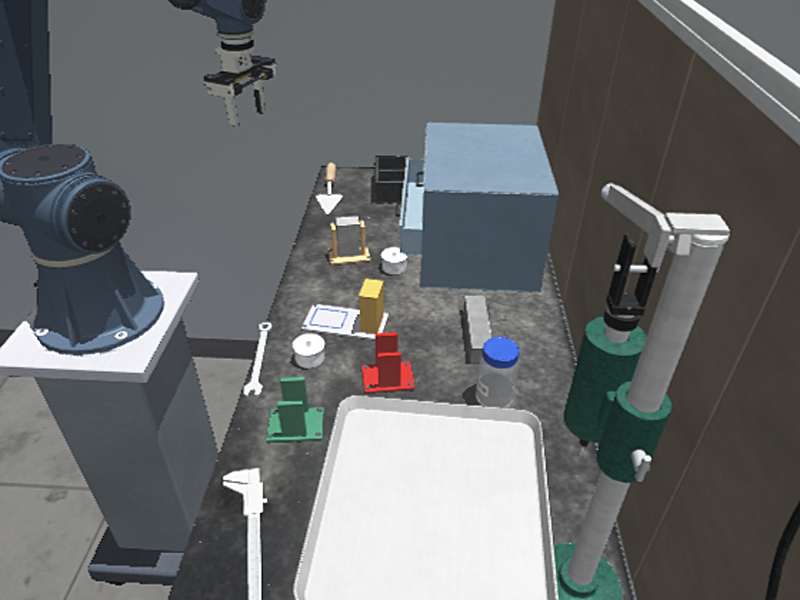

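Top view (800x600 px): carrier at (290,368), blue frame at (410,372), brass step at (418,325), red bay at (488,303), green bay at (555,374), tins at (309,314) and (469,380). Next, enlarged crops.

Run:
```python
import cv2,numpy as np
im=cv2.imread("pics/top_raw.png")
t=[]
for (u,v) in [(204,258),(289,247),(342,213),(388,262)]:
    a=cv2.resize(im[v-30:v+30,u-40:u+40],(400,300),interpolation=cv2.INTER_CUBIC)
    for k in range(0,80,10): 
        cv2.putText(a,str(u-40+k),(k*5,8),0,.3,(0,255,255)); cv2.line(a,(k*5,10),(k*5,14),(0,255,255))
    for k in range(10,60,10): 
        cv2.putText(a,str(v-30+k),(0,k*5+4),0,.3,(0,255,255)); cv2.line(a,(22,k*5),(26,k*5),(0,255,255))
    t.append(a)
cv2.imwrite("pics/crop1.png",np.vstack([np.hstack(t[:2]),np.hstack(t[2:])]))
```

```text
(no output)
```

View pics/crop1.png

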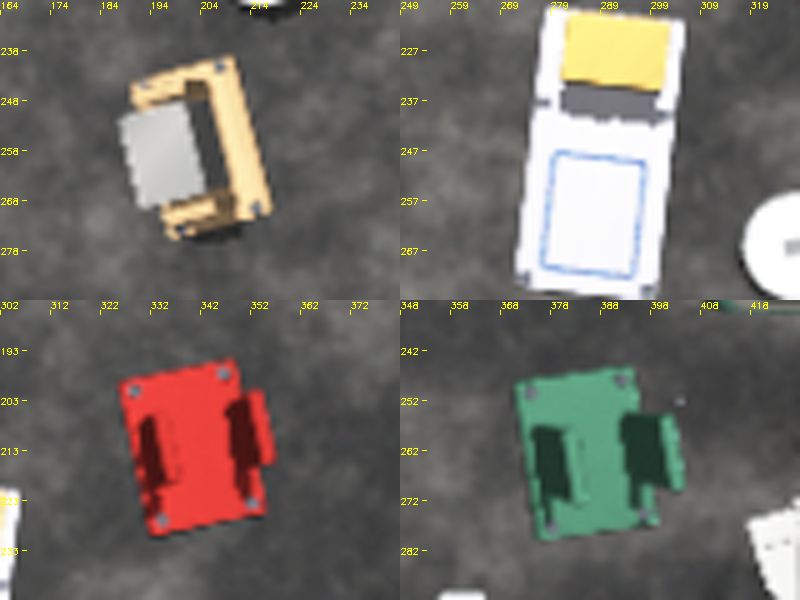

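Crops show clear base corners for all four fixtures; each has its x axis pointing roughly away from the robot. Fit poses.

```bash
cat > h.py <<'E'
from bench import ctrl,cams
import cv2,numpy as np
from scipy.optimize import least_squares
def proj(n,P):
    c=cams.calibration(n); T=c["camera_from_world"]; q=(np.asarray(P)@T[:3,:3].T+T[:3,3])@c["K"].T
    return q[:,:2]/q[:,2:]
def fit(n,L,uv,g):
    L=np.array(L,float)/1000; uv=np.array(uv,float)
    def W(p): c,s=np.cos(p[2]),np.sin(p[2]); return np.c_[p[0]+c*L[:,0]-s*L[:,1],p[1]+s*L[:,0]+c*L[:,1],L[:,2]]
    r=least_squares(lambda p:(proj(n,W(p))-uv).ravel(),g,loss="soft_l1")
    return r.x,proj(n,W(r.x))-uv
E
python3 - <<'E'
from h import *
f=lambda o,p:np.array(o)+(np.array(p)+.5)/5-.5
def R(a,b,z): return [[a,b,z],[a,-b,z],[-a,-b,z],[-a,b,z]] # TL,TR,BR,BL in picture
B={"carrier":([R(46,30,8)[i] for i in(1,2,3)],f((164,228),[(234,56),(272,212),(167,240)])),
"gauge_bed":([[-45,40,8],[-45,-40,8]]+R(32,26,8),f((249,217),[(115,285),(258,297),(153,150),(248,160),(232,278),(140,268)])),
"gauge_step":([[108,28,98],[108,-28,98],[72,-28,98],[72,28,98]],f((249,217),[(165,12),(271,20),(262,90),(162,80)])),
"red":(R(45,34,8),f((302,183),[(120,82),(233,60),(266,212),(152,236)])),
"green":(R(45,34,8),f((348,232),[(115,82),(233,66),(257,224),(140,240)])),
"block":(R(25,18,98),f((164,228),[(120,120),(185,98),(206,190),(137,208)]))}
for k,(L,uv) in B.items():
    x,r=fit("top",L,uv,[.3,0,0]); print(k,np.round(x[:2]*1000,1),"yaw",np.round(np.degrees(x[2]),1),"res",np.abs(r).max().round(2),"pos in carrier etc")
E
```

```text
carrier [483.1 243.3] yaw 12.6 res 0.27 pos in carrier etc
gauge_bed [470.8   6.7] yaw -7.4 res 0.73 pos in carrier etc
gauge_step [469.6   4.9] yaw -6.5 res 0.65 pos in carrier etc
red [ 600.6 -147.9] yaw 9.9 res 0.36 pos in carrier etc
green [ 455.4 -268.6] yaw 6.2 res 0.25 pos in carrier etc
block [482.9 247.1] yaw 12.5 res 0.91 pos in carrier etc
```

```bash
cat >> h.py <<'E'
def to(x,y,z,head):
    "shift in mm (tool axes) and turn in rad to bring TCP to x,y,z mm with jaw axis heading head deg"
    o=ctrl.get_obs(); R=np.array(o["eef_rot"]); d=np.array([x,y,z])/1000-o["tcp_pos"]
    h=np.degrees(np.arctan2(R[1,1],R[0,1])); t=-((head-h+90)%180-90)
    print("t",round(o["time_s"],2),"tcp",np.round(np.array(o["tcp_pos"])*1000,1),"head",round(h,2),"F",np.round(o["force"],1),"grip",round(o["gripper_width"],3),"q6",np.round(o["q"][5],1))
    print("shift",np.round(R.T@d*1000,1),"turn",round(np.radians(t),3))
E
python3 -c "
from h import *
to(483,244.5,160,102.6)"
```

```text
t 0.1 tcp [207.3 509.1 218.2] head 67.84 F [-0.4 -0.5 -0.1] grip 0.999 q6 -4.8
shift [-355.1 -141.    58.3] turn -0.607
```

>>> drive_tool --pt "-45 -18 0" --pt "-90 -36 7" --pt "-135 -54 15" --pt "-180 -72 22" --pt "-225 -90 30" --pt "-270 -108 40" --pt "-315 -126 50" --pt "-355 -141 58" --turn '[-0.08,-0.16,-0.24,-0.32,-0.4,-0.48,-0.55,-0.607]' --grip '[1,1,1,1,1,1,1,1]'

```text
time_s: 0.9
tcp_pos: [0.4842, 0.2428, 0.1599]
eef_rot: [[-0.975, -0.221, -0.001], [-0.221, 0.975, -0.0], [0.001, -0.0, -1.0]]
force: [-0.0, 0.3, -0.4]
gripper_width: 1.002
```

>>> drive_tool --pt "0 0 0" --pt "0 0 0" --pt "0 0 0" --turn '[0,0,0]' --grip '[1,1,1]'

```text
time_s: 1.2
tcp_pos: [0.4823, 0.2455, 0.1607]
eef_rot: [[-0.976, -0.219, -0.0], [-0.219, 0.976, 0.0], [0.0, 0.0, -1.0]]
force: [0.2, 0.4, -1.2]
gripper_width: 1.002
```

Run:
```python
from h import *
to(483,244.5,160,102.6)
ims=[]
for n in("top","side"):
    im=cams.read_camera(n)[:,:,::-1].copy(); cv2.imwrite(f"pics/{n}1_raw.png",im)
    u,v=proj(n,[[.483,.245,.09]])[0].astype(int)
    u=max(u,50);v=max(v,75);print(n,u-50,v-75)
    ims.append(cv2.resize(im[v-75:v+75,u-50:u+50],(400,600),interpolation=cv2.INTER_CUBIC))
cv2.imwrite("pics/c2.png",np.hstack(ims))
```

```text
t 1.2 tcp [482.3 245.5 160.7] head 102.62 F [ 0.2  0.4 -1.2] grip 1.002 q6 -80.6
shift [-0.4 -1.1  0.7] turn 0.0
top 147 183
side 192 81
```

View pics/c2.png

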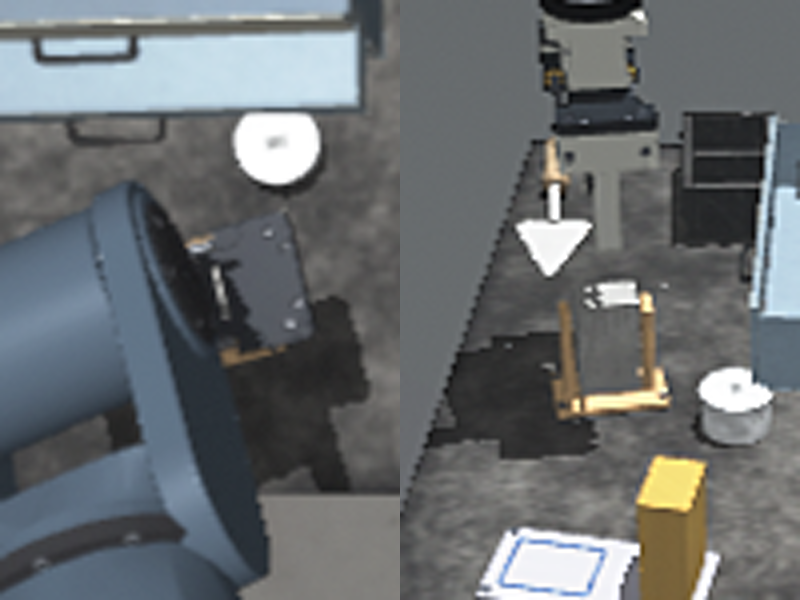

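Side view: gripper above the carrier, single finger column at (605,210), cheeks at (565,345) and (648,330), block top at (615,293). I'll compare this with the predicted projections.

Run:
```python
from h import *
def W(p,L):
    c,s=np.cos(np.radians(p[2])),np.sin(np.radians(p[2])); L=np.array(L,float)
    return np.c_[p[0]+c*L[:,0]-s*L[:,1],p[1]+s*L[:,0]+c*L[:,1],L[:,2]]/1000
im=cv2.imread("pics/side_raw.png")
def draw(im,P,col):
    q=np.round(proj("side",P)*16*1).astype(int)
    return q
s=4
def crop(u,v,items):
    a=cv2.resize(im[v-38:v+37,u-50:u+50],None,fx=s,fy=s,interpolation=cv2.INTER_CUBIC)
    for P in items:
        q=((proj("side",P)-[u-50,v-38]+.5)*s-.5).round().astype(int)
        cv2.polylines(a,[q],True,(255,0,255),1)
    return a
def R(a,b,z): return [[a,b,z],[a,-b,z],[-a,-b,z],[-a,b,z]]
car=(483.1,243.3,12.6);ga=(470.8,6.7,-7.2);re=(600.6,-147.9,9.9);gr=(455.4,-268.6,6.2)
bay=lambda p:[W(p,R(45,34,8)),W(p,[[20,22,86],[20,30,86],[-20,30,86],[-20,22,86]]),W(p,[[20,-22,86],[20,-30,86],[-20,-30,86],[-20,-22,86]])]
t=[crop(245,168,[W(car,R(46,30,8)),W(car,[[28,-14,86],[28,14,86],[36,14,86],[36,-14,86]]),W(car,[[-28,-14,86],[-28,14,86],[-36,14,86],[-36,-14,86]])]),
crop(245,215,[W(ga,R(32,26,8)),W(ga,[[-45,40,8],[-45,-40,8],[115,-40,8],[115,40,8]]),W(ga,[[72,28,98],[108,28,98],[108,-28,98],[72,-28,98]])]),
crop(272,258,bay(re)),crop(206,288,bay(gr))]
cv2.imwrite("pics/c3.png",np.vstack([np.hstack(t[:2]),np.hstack(t[2:])]))
```

```text
(no output)
```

View pics/c3.png

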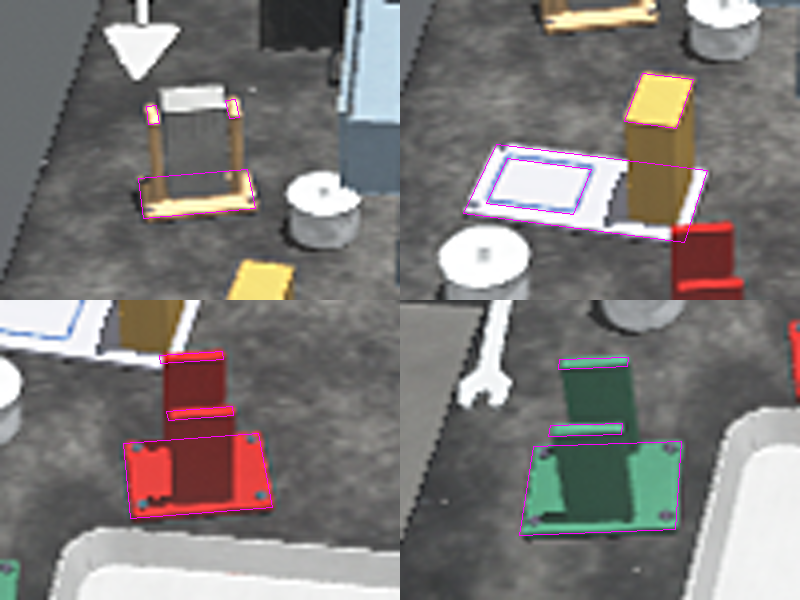

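Overlay matches within about 1 px in every fixture. Descend and grip.

>>> drive_tool --pt "0 -1 20" --pt "0 -1 45" --pt "0 -1 70" --pt "0 -1 90" --pt "0 -1 105" --pt "0 -1 112" --pt "0 -1 112" --pt "0 -1 112" --turn '[0,0,0,0,0,0,0,0]' --grip '[1,1,1,1,1,1,1,1]'

```text
time_s: 2.1
tcp_pos: [0.4834, 0.2444, 0.0493]
eef_rot: [[-0.976, -0.219, 0.001], [-0.219, 0.976, 0.0], [-0.001, 0.0, -1.0]]
force: [-0.5, -0.5, -0.1]
gripper_width: 1.001
```

>>> drive_tool --pt "0 0 0" --pt "0 0 0" --pt "0 0 0" --pt "0 0 0" --pt "0 0 0" --pt "0 0 0" --pt "0 0 0" --pt "0 0 0" --turn '[0,0,0,0,0,0,0,0]' --grip '[0.6,0.5,0.45,0.4,0.35,0.3,0.3,0.3]' --squeeze 20

```text
time_s: 2.9
tcp_pos: [0.4833, 0.2441, 0.0488]
eef_rot: [[-0.976, -0.218, 0.0], [-0.218, 0.976, 0.0], [-0.0, 0.0, -1.0]]
force: [-0.6, 2.2, 3.8]
gripper_width: 0.387
```

>>> drive_tool --pt "0 0 0" --pt "0 0 0" --pt "0 0 0" --pt "0 0 0" --turn '[0,0,0,0]' --grip '[0.2,0.2,0.2,0.2]' --squeeze 25

```text
time_s: 3.3
tcp_pos: [0.4834, 0.2441, 0.0488]
eef_rot: [[-0.976, -0.218, 0.0], [-0.218, 0.976, 0.0], [-0.0, 0.0, -1.0]]
force: [-1.1, 5.1, 3.6]
gripper_width: 0.39
```

Gripped at 36 mm. Lift slowly.

>>> drive_tool --pt "0 0 -6" --pt "0 0 -16" --pt "0 0 -28" --pt "0 0 -43" --pt "0 0 -58" --pt "0 0 -73" --pt "0 0 -85" --pt "0 0 -90" --turn '[0,0,0,0,0,0,0,0]' --grip '[0.2,0.2,0.2,0.2,0.2,0.2,0.2,0.2]'

```text
time_s: 4.1
tcp_pos: [0.4837, 0.2439, 0.1402]
eef_rot: [[-0.976, -0.218, 0.002], [-0.218, 0.976, 0.001], [-0.002, 0.0, -1.0]]
force: [-0.0, -0.2, -3.2]
gripper_width: 0.389
```

>>> drive_tool --pt "0 0 -10" --pt "0 0 -20" --pt "0 0 -20" --pt "0 0 -20" --turn '[0,0,0,0]' --grip '[0.2,0.2,0.2,0.2]'

```text
time_s: 4.5
tcp_pos: [0.4832, 0.2439, 0.1586]
eef_rot: [[-0.976, -0.218, 0.0], [-0.218, 0.976, -0.0], [-0.0, -0.0, -1.0]]
force: [-0.1, 0.4, -3.1]
gripper_width: 0.387
```

```bash
python3 -c "
from h import *
to(470.5,6,160,82.8)"
```

```text
t 4.5 tcp [483.2 243.9 158.6] head 102.62 F [-0.1  0.4 -3.1] grip 0.387 q6 -80.8
shift [  64.4 -229.3   -1.4] turn 0.346
```

>>> drive_tool --pt "3 -10 0" --pt "9 -33 0" --pt "18 -64 0" --pt "28 -100 0" --pt "38 -136 0" --pt "49 -174 -1" --pt "57 -204 -1" --pt "62 -221 -1" --turn '[0.015,0.05,0.1,0.15,0.2,0.26,0.31,0.335]' --grip '[0.2,0.2,0.2,0.2,0.2,0.2,0.2,0.2]'

```text
time_s: 5.3
tcp_pos: [0.4702, 0.0122, 0.1593]
eef_rot: [[-0.993, 0.119, -0.001], [0.119, 0.993, -0.0], [0.001, -0.0, -1.0]]
force: [1.0, -0.9, -3.9]
gripper_width: 0.386
```

>>> drive_tool --pt "2 -8 0" --pt "2 -8 0" --pt "2 -8 0" --pt "2 -8 0" --turn '[0.011,0.011,0.011,0.011]' --grip '[0.2,0.2,0.2,0.2]'

```text
time_s: 5.7
tcp_pos: [0.4681, 0.0077, 0.1596]
eef_rot: [[-0.992, 0.124, -0.0], [0.124, 0.992, 0.0], [0.0, 0.0, -1.0]]
force: [0.4, 0.0, -3.0]
gripper_width: 0.388
```

```bash
python3 -c "
from h import *
to(470.5,6,49.3,82.8)"
```

```text
t 5.7 tcp [468.1   7.7 159.6] head 82.87 F [ 0.4  0.  -3. ] grip 0.388 q6 -87.6
shift [ -2.6  -1.4 110.3] turn 0.001
```

>>> drive_tool --pt "-1 0 12" --pt "-2 -1 32" --pt "-2.6 -1.4 54" --pt "-2.6 -1.4 74" --pt "-2.6 -1.4 90" --pt "-2.6 -1.4 100" --pt "-2.6 -1.4 106" --pt "-2.6 -1.4 108" --turn '[0,0,0,0,0,0,0,0]' --grip '[0.2,0.2,0.2,0.2,0.2,0.2,0.2,0.2]'

```text
time_s: 6.5
tcp_pos: [0.4704, 0.0054, 0.0512]
eef_rot: [[-0.992, 0.125, -0.001], [0.125, 0.992, 0.0], [0.001, -0.0, -1.0]]
force: [-0.5, -0.9, -3.6]
gripper_width: 0.387
```

>>> drive_tool --pt "0 0 0.5" --pt "0 0 1" --pt "0 0 1.5" --pt "0 0 1.5" --pt "0 0 1.5" --turn '[0,0,0,0,0]' --grip '[0.2,0.2,0.2,0.2,0.2]'

```text
time_s: 7.0
tcp_pos: [0.4706, 0.0052, 0.0503]
eef_rot: [[-0.992, 0.125, 0.0], [0.125, 0.992, -0.0], [-0.0, 0.0, -1.0]]
force: [-0.2, 0.4, -3.9]
gripper_width: 0.391
```

>>> drive_tool --pt "0 0 0.6" --pt "0 0 1.2" --pt "0 0 1.2" --pt "0 0 1.2" --turn '[0,0,0,0]' --grip '[0.2,0.2,0.2,0.2]'

```text
time_s: 7.4
tcp_pos: [0.4705, 0.0053, 0.0489]
eef_rot: [[-0.992, 0.125, -0.0], [0.125, 0.992, 0.0], [0.0, -0.0, -1.0]]
force: [-0.7, 0.5, -3.3]
gripper_width: 0.381
```

>>> drive_tool --pt "0 0 0.4" --pt "0 0 0.8" --pt "0 0 0.8" --pt "0 0 0.8" --turn '[0,0,0,0]' --grip '[0.2,0.2,0.2,0.2]'

```text
time_s: 7.8
tcp_pos: [0.4706, 0.0053, 0.0487]
eef_rot: [[-0.992, 0.125, 0.0], [0.125, 0.992, -0.0], [-0.0, -0.0, -1.0]]
force: [-4.5, 1.0, 8.3]
gripper_width: 0.383
```

Contact; release gently and rise.

>>> drive_tool --pt "0 0 -0.4" --pt "0 0 -0.4" --pt "0 0 -0.4" --pt "0 0 -0.4" --pt "0 0 -0.4" --pt "0 0 -0.4" --pt "0 0 -0.4" --pt "0 0 -0.4" --turn '[0,0,0,0,0,0,0,0]' --grip '[0.4,0.44,0.5,0.6,0.7,0.8,0.8,0.8]'

```text
time_s: 8.6
tcp_pos: [0.4705, 0.0053, 0.0485]
eef_rot: [[-0.992, 0.125, -0.0], [0.125, 0.992, 0.0], [0.0, 0.0, -1.0]]
force: [0.0, -0.2, 0.6]
gripper_width: 0.8
```

>>> drive_tool --pt "0 0 -10" --pt "0 0 -30" --pt "0 0 -50" --pt "0 0 -70" --pt "0 0 -90" --pt "0 0 -100" --pt "0 0 -100" --pt "0 0 -100" --turn '[0,0,0,0,0,0,0,0]' --grip '[0.8,0.8,0.8,0.8,0.5,0.2,0,0]'

```text
time_s: 9.4
tcp_pos: [0.4702, 0.0053, 0.1481]
eef_rot: [[-0.992, 0.125, -0.0], [0.125, 0.992, 0.0], [0.0, -0.0, -1.0]]
force: [0.4, -0.3, -0.6]
gripper_width: 0.506
```

Run:
```python
from h import *
to(470.5,5.3,112,82.8)
im=cams.read_camera("side")[:,:,::-1]; cv2.imwrite("pics/side2_raw.png",im)
cv2.imwrite("pics/c4.png",cv2.resize(im[130:280,170:320],(600,600),interpolation=cv2.INTER_CUBIC))
```

```text
t 9.4 tcp [470.2   5.3 148.1] head 82.79 F [ 0.4 -0.3 -0.6] grip 0.506 q6 -87.8
shift [-0.3  0.1 36.1] turn -0.0
```

View pics/c4.png

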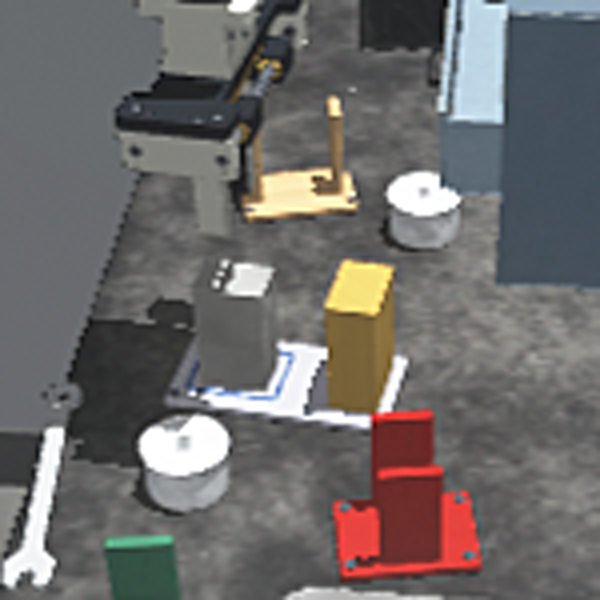

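Block stands upright within the blue frame (base about (190–270,388)), brass step at (360,290). Shut the fingers and approach to just above.

>>> drive_tool --pt "0 0 0" --pt "0 0 0" --pt "0 0 10" --pt "0 0 20" --pt "0 0 30" --pt "0 0 38" --pt "0 0 41" --pt "0 0 42" --turn '[0,0,0,0,0,0,0,0]' --grip '[0,0,0,0,0,0,0,0]'

```text
time_s: 10.25
tcp_pos: [0.4704, 0.0053, 0.1061]
eef_rot: [[-0.992, 0.125, -0.001], [0.125, 0.992, 0.0], [0.001, -0.0, -1.0]]
force: [-0.9, 0.2, 0.1]
gripper_width: 0.009
```

>>> drive_tool --pt "0 0 0.7" --pt "0 0 1.5" --pt "0 0 1.5" --pt "0 0 1.5" --turn '[0,0,0,0]' --grip '[0,0,0,0]'

```text
time_s: 10.65
tcp_pos: [0.4706, 0.0052, 0.1052]
eef_rot: [[-0.992, 0.125, 0.0], [0.125, 0.992, -0.0], [-0.0, 0.0, -1.0]]
force: [-0.8, 0.1, -0.7]
gripper_width: 0.008
```

>>> drive_tool --pt "0 0 0.7" --pt "0 0 1.5" --pt "0 0 1.5" --pt "0 0 1.5" --turn '[0,0,0,0]' --grip '[0,0,0,0]'

```text
time_s: 11.05
tcp_pos: [0.4705, 0.0053, 0.1035]
eef_rot: [[-0.992, 0.125, -0.0], [0.125, 0.992, -0.0], [0.0, -0.0, -1.0]]
force: [1.5, 0.4, 0.0]
gripper_width: 0.004
```

>>> drive_tool --pt "0 0 0.6" --pt "0 0 1.2" --pt "0 0 1.2" --turn '[0,0,0]' --grip '[0,0,0]'

```text
time_s: 11.35
tcp_pos: [0.4705, 0.0053, 0.1022]
eef_rot: [[-0.992, 0.125, -0.0], [0.125, 0.992, 0.0], [0.0, -0.0, -1.0]]
force: [0.0, -0.1, 0.4]
gripper_width: 0.007
```

>>> drive_tool --pt "0 0 0.5" --pt "0 0 1" --pt "0 0 1" --turn '[0,0,0]' --grip '[0,0,0]'

```text
time_s: 11.65
tcp_pos: [0.4705, 0.0053, 0.1013]
eef_rot: [[-0.992, 0.125, -0.0], [0.125, 0.992, 0.0], [0.0, -0.0, -1.0]]
force: [0.7, -0.3, 0.0]
gripper_width: 0.002
```

>>> drive_tool --pt "0 0 0.5" --pt "0 0 1" --pt "0 0 1" --turn '[0,0,0]' --grip '[0,0,0]'

```text
time_s: 11.95
tcp_pos: [0.4705, 0.0052, 0.1003]
eef_rot: [[-0.992, 0.126, -0.0], [0.126, 0.992, 0.0], [0.0, -0.0, -1.0]]
force: [0.7, -0.3, -0.2]
gripper_width: 0.004
```

>>> drive_tool --pt "0 0 0.5" --pt "0 0 1" --pt "0 0 1" --turn '[0,0,0]' --grip '[0,0,0]'

```text
time_s: 12.25
tcp_pos: [0.4705, 0.0052, 0.0993]
eef_rot: [[-0.992, 0.126, -0.0], [0.126, 0.992, 0.0], [0.0, -0.0, -1.0]]
force: [-0.4, -0.6, 0.3]
gripper_width: 0.006
```

>>> drive_tool --pt "0 0 0.5" --pt "0 0 1" --pt "0 0 1" --turn '[0,0,0]' --grip '[0,0,0]'

```text
time_s: 12.55
tcp_pos: [0.4705, 0.0052, 0.0982]
eef_rot: [[-0.992, 0.125, -0.0], [0.125, 0.992, -0.0], [0.0, -0.0, -1.0]]
force: [-0.5, 0.5, 0.3]
gripper_width: 0.004
```

>>> drive_tool --pt "0 0 0.5" --pt "0 0 1" --pt "0 0 1" --turn '[0,0,0]' --grip '[0,0,0]'

```text
time_s: 12.85
tcp_pos: [0.4705, 0.0053, 0.0973]
eef_rot: [[-0.992, 0.125, -0.0], [0.125, 0.992, 0.0], [0.0, -0.0, -1.0]]
force: [-0.5, 0.1, 0.3]
gripper_width: 0.01
```

>>> drive_tool --pt "0 0 0.5" --pt "0 0 1" --pt "0 0 1" --turn '[0,0,0]' --grip '[0,0,0]'

```text
time_s: 13.15
tcp_pos: [0.4705, 0.0053, 0.0963]
eef_rot: [[-0.992, 0.125, -0.0], [0.125, 0.992, 0.0], [0.0, -0.0, -1.0]]
force: [-0.2, 0.1, 0.0]
gripper_width: 0.006
```

>>> drive_tool --pt "0 0 0.5" --pt "0 0 1" --pt "0 0 1" --turn '[0,0,0]' --grip '[0,0,0]'

```text
time_s: 13.45
tcp_pos: [0.4705, 0.0052, 0.0953]
eef_rot: [[-0.992, 0.125, -0.0], [0.125, 0.992, -0.0], [0.0, -0.0, -1.0]]
force: [-0.5, 0.0, -0.8]
gripper_width: 0.006
```

>>> drive_tool --pt "0 0 0.5" --pt "0 0 1" --pt "0 0 1" --turn '[0,0,0]' --grip '[0,0,0]'

```text
time_s: 13.75
tcp_pos: [0.4705, 0.0052, 0.0943]
eef_rot: [[-0.992, 0.125, -0.0], [0.125, 0.992, -0.0], [-0.0, -0.0, -1.0]]
force: [-0.3, 0.1, 0.2]
gripper_width: 0.005
```

>>> drive_tool --pt "0 0 0.5" --pt "0 0 1" --pt "0 0 1" --turn '[0,0,0]' --grip '[0,0,0]'

```text
time_s: 14.05
tcp_pos: [0.4708, 0.0053, 0.0943]
eef_rot: [[-0.992, 0.125, 0.001], [0.125, 0.992, -0.0], [-0.001, 0.0, -1.0]]
force: [-4.5, -1.3, 14.0]
gripper_width: 0.003
```

Block top felt at TCP z ≈ 94.2 mm. Now the step.

>>> drive_tool --pt "0 0 -8" --pt "0 0 -16" --pt "-20 0 -16" --pt "-45 0 -16" --pt "-70 0 -16" --pt "-85 0 -16" --pt "-90 0 -16" --pt "-90 0 -16" --turn '[0,0,0,0,0,0,0,0]' --grip '[0,0,0,0,0,0,0,0]'

```text
time_s: 14.85
tcp_pos: [0.5598, -0.0061, 0.1093]
eef_rot: [[-0.992, 0.125, -0.0], [0.125, 0.992, 0.0], [0.0, -0.0, -1.0]]
force: [0.1, 0.5, -0.6]
gripper_width: 0.006
```

>>> drive_tool --pt "0 0 4" --pt "0 0 8" --pt "0 0 8" --pt "0 0 8" --turn '[0,0,0,0]' --grip '[0,0,0,0]'

```text
time_s: 15.25
tcp_pos: [0.5595, -0.006, 0.1012]
eef_rot: [[-0.992, 0.125, -0.0], [0.125, 0.992, 0.0], [0.0, -0.0, -1.0]]
force: [0.1, -1.1, 0.1]
gripper_width: 0.003
```

>>> drive_tool --pt "0 0 0.5" --pt "0 0 1" --pt "0 0 1" --turn '[0,0,0]' --grip '[0,0,0]'

```text
time_s: 15.55
tcp_pos: [0.5598, -0.006, 0.1003]
eef_rot: [[-0.992, 0.125, 0.0], [0.125, 0.992, -0.0], [-0.0, -0.0, -1.0]]
force: [0.2, -0.2, -0.5]
gripper_width: 0.006
```

>>> drive_tool --pt "0 0 0.5" --pt "0 0 1" --pt "0 0 1" --turn '[0,0,0]' --grip '[0,0,0]'

```text
time_s: 15.85
tcp_pos: [0.5598, -0.006, 0.0993]
eef_rot: [[-0.992, 0.126, -0.0], [0.126, 0.992, 0.0], [0.0, 0.0, -1.0]]
force: [0.3, 1.5, -0.4]
gripper_width: 0.006
```

>>> drive_tool --pt "0 0 0.5" --pt "0 0 1" --pt "0 0 1" --turn '[0,0,0]' --grip '[0,0,0]'

```text
time_s: 16.15
tcp_pos: [0.5598, -0.006, 0.0983]
eef_rot: [[-0.992, 0.125, -0.0], [0.125, 0.992, -0.0], [0.0, -0.0, -1.0]]
force: [0.1, 0.9, 0.8]
gripper_width: 0.006
```

>>> drive_tool --pt "0 0 0.5" --pt "0 0 1" --pt "0 0 1" --turn '[0,0,0]' --grip '[0,0,0]'

```text
time_s: 16.45
tcp_pos: [0.5599, -0.006, 0.0983]
eef_rot: [[-0.992, 0.125, 0.0], [0.125, 0.992, -0.0], [-0.0, -0.0, -1.0]]
force: [-2.9, -0.1, 11.6]
gripper_width: 0.006
```

Step felt at 98.2 mm, block at 94.2 mm: the block is 4 mm lower, so it goes in the green bay. Rise, return over the block, and turn to grip the x faces.

>>> drive_tool --pt "0 0 -25" --pt "0 0 -50" --pt "15 0 -52" --pt "35 0 -52" --pt "55 0 -52" --pt "75 0 -52" --pt "87 0 -52" --pt "90 0 -52" --turn '[0,0,0.14,0.28,0.42,0.56,0.7,0.84]' --grip '[0.75,0.75,0.75,0.75,0.75,0.75,0.75,0.75]'

```text
time_s: 17.25
tcp_pos: [0.4693, 0.0054, 0.1494]
eef_rot: [[-0.564, 0.826, -0.001], [0.826, 0.564, 0.0], [0.0, -0.0, -1.0]]
force: [0.1, 0.4, 0.1]
gripper_width: 0.647
```

>>> drive_tool --pt "0 0 0" --pt "0 0 0" --pt "0 0 0" --pt "0 0 0" --pt "0 0 0" --pt "0 0 0" --pt "0 0 0" --pt "0 0 0" --turn '[0.14,0.28,0.42,0.56,0.7,0.731,0.731,0.731]' --grip '[0.75,0.75,0.75,0.75,0.75,0.75,0.75,0.75]'

```text
time_s: 18.05
tcp_pos: [0.4705, 0.0052, 0.1493]
eef_rot: [[0.124, 0.992, 0.0], [0.992, -0.124, -0.0], [-0.0, 0.0, -1.0]]
force: [0.2, -0.3, 0.3]
gripper_width: 0.749
```

Run:
```python
from h import *
to(470.5,5.3,48.8,-7.2)
im=cams.read_camera("side")[:,:,::-1]
cv2.imwrite("pics/c5.png",cv2.resize(im[130:280,170:320],(600,600),interpolation=cv2.INTER_CUBIC))
```

```text
t 18.05 tcp [470.5   5.2 149.3] head -7.14 F [ 0.2 -0.3  0.3] grip 0.749 q6 2.1
shift [ 1.000e-01 -0.000e+00  1.005e+02] turn 0.001
```

View pics/c5.png

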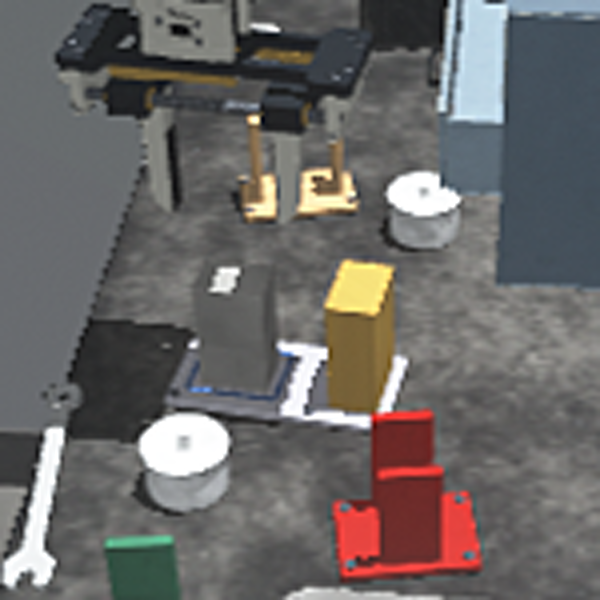

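Gripper astride block (fingers at (165,160) and (287,180)), block upright in frame. Descend and grip.

>>> drive_tool --pt "0 0 15" --pt "0 0 35" --pt "0 0 55" --pt "0 0 75" --pt "0 0 90" --pt "0 0 98" --pt "0 0 100" --pt "0 0 100" --turn '[0,0,0,0,0,0,0,0]' --grip '[0.75,0.75,0.75,0.75,0.75,0.75,0.75,0.75]'

```text
time_s: 18.9
tcp_pos: [0.4707, 0.0053, 0.0496]
eef_rot: [[0.125, 0.992, 0.0], [0.992, -0.125, -0.0], [0.0, 0.0, -1.0]]
force: [-0.7, 0.3, 1.0]
gripper_width: 0.746
```

>>> drive_tool --pt "0 0 0" --pt "0 0 0" --pt "0 0 0" --pt "0 0 0" --pt "0 0 0" --pt "0 0 0" --pt "0 0 0" --pt "0 0 0" --turn '[0,0,0,0,0,0,0,0]' --grip '[0.65,0.6,0.57,0.54,0.5,0.4,0.4,0.4]'

```text
time_s: 19.7
tcp_pos: [0.47, 0.0053, 0.0494]
eef_rot: [[0.126, 0.992, -0.001], [0.992, -0.126, 0.0], [-0.0, -0.001, -1.0]]
force: [-4.8, 0.9, 5.1]
gripper_width: 0.541
```

>>> drive_tool --pt "0 0 -2" --pt "0 0 -10" --pt "0 0 -20" --pt "0 0 -35" --pt "0 0 -55" --pt "0 0 -75" --pt "0 0 -90" --pt "0 0 -100" --turn '[0,0,0,0,0,0,0,0]' --grip '[0.3,0.3,0.3,0.3,0.3,0.3,0.3,0.3]'

```text
time_s: 20.5
tcp_pos: [0.4709, 0.0052, 0.1511]
eef_rot: [[0.126, 0.992, 0.002], [0.992, -0.126, -0.0], [0.0, 0.002, -1.0]]
force: [-0.5, -0.4, -3.7]
gripper_width: 0.538
```

>>> drive_tool --pt "0 0 -15" --pt "0 0 -20" --pt "0 0 -20" --turn '[0,0,0]' --grip '[0.3,0.3,0.3]'

```text
time_s: 20.8
tcp_pos: [0.4707, 0.0052, 0.1698]
eef_rot: [[0.126, 0.992, 0.001], [0.992, -0.126, -0.0], [0.0, 0.001, -1.0]]
force: [-0.2, 0.5, -4.3]
gripper_width: 0.539
```

```bash
python3 -c "
from h import *
to(455.4,-268,170,6.2)"
```

```text
t 20.8 tcp [470.7   5.2 169.8] head -7.22 F [-0.2  0.5 -4.3] grip 0.539 q6 2.2
shift [-2.73e+02  1.92e+01 -2.00e-01] turn -0.234
```

>>> drive_tool --pt "-12 1 0" --pt "-40 3 0" --pt "-75 5 0" --pt "-115 8 0" --pt "-155 11 0" --pt "-195 14 0" --pt "-235 16 0" --pt "-260 18 0" --turn '[-0.01,-0.03,-0.06,-0.1,-0.13,-0.17,-0.2,-0.225]' --grip '[0.3,0.3,0.3,0.3,0.3,0.3,0.3,0.3]'

```text
time_s: 21.6
tcp_pos: [0.4549, -0.2572, 0.1684]
eef_rot: [[-0.099, 0.995, -0.001], [0.995, 0.099, 0.0], [0.0, -0.001, -1.0]]
force: [-0.4, 0.1, -2.2]
gripper_width: 0.539
```

>>> drive_tool --pt "-13 1 0" --pt "-13 1 0" --pt "-13 1 0" --pt "-13 1 0" --turn '[-0.009,-0.009,-0.009,-0.009]' --grip '[0.3,0.3,0.3,0.3]'

```text
time_s: 22.0
tcp_pos: [0.458, -0.2666, 0.1691]
eef_rot: [[-0.109, 0.994, -0.001], [0.994, 0.109, 0.001], [0.001, -0.0, -1.0]]
force: [0.2, -0.2, -3.1]
gripper_width: 0.536
```

```bash
python3 -c "
from h import *
to(455.4,-268.3,110,6.2)"
```

```text
t 22.0 tcp [ 458.  -266.6  169.1] head 6.23 F [ 0.2 -0.2 -3.1] grip 0.536 q6 -41.5
shift [-1.5 -2.8 59.1] turn 0.001
```

>>> drive_tool --pt "-0.5 -1 8" --pt "-1.5 -2.8 20" --pt "-1.5 -2.8 30" --pt "-1.5 -2.8 34" --pt "-1.5 -2.8 34" --pt "-1.5 -2.8 34" --turn '[0,0,0,0,0,0]' --grip '[0.3,0.3,0.3,0.3,0.3,0.3]'

```text
time_s: 22.6
tcp_pos: [0.4555, -0.2696, 0.1354]
eef_rot: [[-0.108, 0.994, 0.0], [0.994, 0.108, -0.0], [-0.0, 0.0, -1.0]]
force: [-0.2, -0.1, -3.5]
gripper_width: 0.539
```

Run:
```python
from h import *
to(455.4,-268.3,49.6,6.2)
im=cams.read_camera("side")[:,:,::-1]; 
cv2.imwrite("pics/c6.png",cv2.resize(im[220:320,150:270],(720,600),interpolation=cv2.INTER_CUBIC))
```

```text
t 22.6 tcp [ 455.5 -269.6  135.4] head 6.19 F [-0.2 -0.1 -3.5] grip 0.539 q6 -41.9
shift [ 1.3  0.1 85.8] turn -0.0
```

View pics/c6.png

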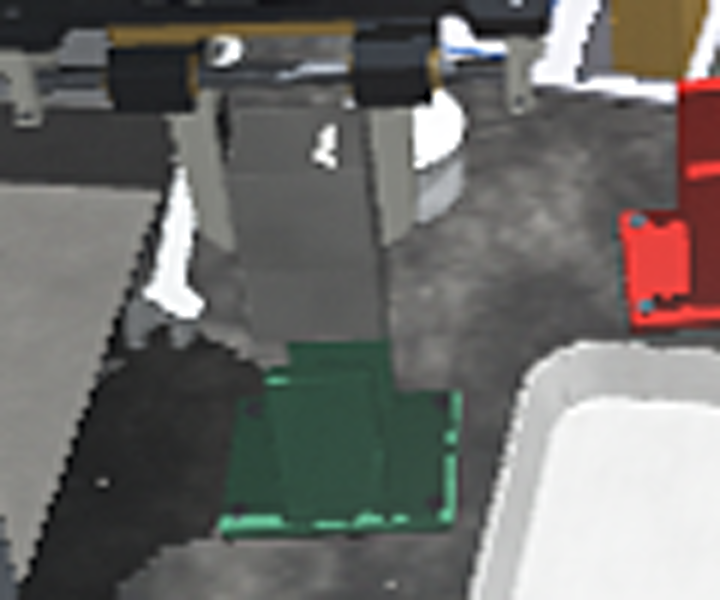

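Run:
```python
from h import *
def W(p,L):
    c,s=np.cos(np.radians(p[2])),np.sin(np.radians(p[2])); L=np.array(L,float)
    return np.c_[p[0]+c*L[:,0]-s*L[:,1],p[1]+s*L[:,0]+c*L[:,1],L[:,2]]/1000
f=lambda P:((proj("side",P)-[150,220]+.5)*6-.5).round()
print("block bottom near edge",f(W((455.5,-269.6,6.2),[[-25,-18,94],[25,-18,94]])).tolist())
print("near cheek top in/out",f(W((455.4,-268.6,6.2),[[-20,-22,86],[20,-22,86],[-20,-30,86],[20,-30,86]])).tolist())
# recheck bay from first pictures: cheek tops, detect green light strip in side0
im=cv2.imread("pics/side_raw.png").astype(int)[270:330,170:250]
```

```text
block bottom near edge [[245.0, 348.0], [381.0, 343.0]]
near cheek top in/out [[261.0, 368.0], [369.0, 365.0], [258.0, 384.0], [367.0, 381.0]]
```

Predicted and observed edges agree within about 1.5 mm, against a 4 mm clearance. Descend, watching force.

>>> drive_tool --pt "0.7 0 5" --pt "0.7 0 10" --pt "0.7 0 15" --pt "0.7 0 18" --pt "0.7 0 18" --turn '[0,0,0,0,0]' --grip '[0.3,0.3,0.3,0.3,0.3]'

```text
time_s: 23.15
tcp_pos: [0.455, -0.2687, 0.1168]
eef_rot: [[-0.108, 0.994, -0.001], [0.994, 0.108, 0.001], [0.001, -0.001, -1.0]]
force: [0.5, -0.3, -4.0]
gripper_width: 0.539
```

Between the cheeks with no contact. Continue down (z target 50.5 first).

>>> drive_tool --pt "0 0 10" --pt "0 0 22" --pt "0 0 34" --pt "0 0 46" --pt "0 0 56" --pt "0 0 63" --pt "0 0 66" --pt "0 0 66" --turn '[0,0,0,0,0,0,0,0]' --grip '[0.3,0.3,0.3,0.3,0.3,0.3,0.3,0.3]'

```text
time_s: 23.95
tcp_pos: [0.4552, -0.2688, 0.051]
eef_rot: [[-0.108, 0.994, -0.0], [0.994, 0.108, 0.0], [0.0, -0.0, -1.0]]
force: [0.3, -0.0, -4.3]
gripper_width: 0.536
```

>>> drive_tool --pt "0 0 0.5" --pt "0 0 1" --pt "0 0 1" --turn '[0,0,0]' --grip '[0.3,0.3,0.3]'

```text
time_s: 24.25
tcp_pos: [0.4554, -0.269, 0.0506]
eef_rot: [[-0.108, 0.994, 0.0], [0.994, 0.108, -0.0], [-0.0, 0.0, -1.0]]
force: [0.8, 0.6, -3.7]
gripper_width: 0.536
```

>>> drive_tool --pt "0 0 0.4" --pt "0 0 0.8" --pt "0 0 0.8" --turn '[0,0,0]' --grip '[0.3,0.3,0.3]'

```text
time_s: 24.55
tcp_pos: [0.4553, -0.2689, 0.0495]
eef_rot: [[-0.108, 0.994, -0.0], [0.994, 0.108, 0.0], [0.0, -0.0, -1.0]]
force: [0.4, -0.3, -3.4]
gripper_width: 0.534
```

>>> drive_tool --pt "0 0 0.3" --pt "0 0 0.6" --pt "0 0 0.6" --turn '[0,0,0]' --grip '[0.3,0.3,0.3]'

```text
time_s: 24.85
tcp_pos: [0.4553, -0.2689, 0.0494]
eef_rot: [[-0.108, 0.994, 0.0], [0.994, 0.108, -0.0], [-0.0, 0.0, -1.0]]
force: [-2.9, 1.9, 5.5]
gripper_width: 0.538
```

Standing on the floor. Release and rise.

>>> drive_tool --pt "0 0 -0.4" --pt "0 0 -0.4" --pt "0 0 -0.4" --pt "0 0 -0.4" --pt "0 0 -0.4" --pt "0 0 -0.4" --pt "0 0 -0.4" --pt "0 0 -0.4" --turn '[0,0,0,0,0,0,0,0]' --grip '[0.55,0.59,0.65,0.7,0.75,0.8,0.8,0.8]'

```text
time_s: 25.65
tcp_pos: [0.4553, -0.2689, 0.0493]
eef_rot: [[-0.108, 0.994, -0.0], [0.994, 0.108, 0.0], [0.0, -0.0, -1.0]]
force: [0.0, 0.2, 1.0]
gripper_width: 0.803
```

>>> drive_tool --pt "0 0 -10" --pt "0 0 -30" --pt "0 0 -50" --pt "0 0 -70" --pt "0 0 -90" --pt "0 0 -110" --pt "0 0 -130" --pt "0 0 -130" --turn '[0,0,0,0,0,0,0,0]' --grip '[0.8,0.8,0.8,0.8,0.8,0.8,0.8,0.8]'

```text
time_s: 26.45
tcp_pos: [0.4563, -0.2696, 0.1823]
eef_rot: [[-0.108, 0.994, 0.004], [0.994, 0.108, -0.003], [-0.003, 0.004, -1.0]]
force: [-0.2, 1.1, -0.3]
gripper_width: 0.797
```

>>> drive_tool --pt "20 0 0" --pt "60 0 -10" --pt "100 0 -20" --pt "140 0 -20" --pt "180 0 -20" --pt "200 0 -20" --pt "200 0 -20" --turn '[0,0,0,0,0,0,0]' --grip '[0.8,0.8,0.8,0.8,0.8,0.8,0.8]'

```text
time_s: 27.15
tcp_pos: [0.4324, -0.0673, 0.1985]
eef_rot: [[-0.111, 0.994, -0.002], [0.994, 0.111, 0.001], [0.001, -0.002, -1.0]]
force: [1.1, -0.8, 0.4]
gripper_width: 0.803
```

Run:
```python
from h import *
to(455.4,-268.3,49.6,6.2)
im=cams.read_camera("side")[:,:,::-1]; t=cams.read_camera("top")[:,:,::-1]
r=lambda a:cv2.resize(a,(400,300),interpolation=cv2.INTER_CUBIC)
z=lambda a,u,v:cv2.resize(a[v-38:v+37,u-50:u+50],(400,300),interpolation=cv2.INTER_CUBIC)
cv2.imwrite("pics/c7.png",np.vstack([np.hstack([r(im),r(t)]),np.hstack([z(im,206,275),z(t,388,262)])]))
```

```text
t 27.15 tcp [432.4 -67.3 198.5] head 6.36 F [ 1.1 -0.8  0.4] grip 0.803 q6 -21.3
shift [-202.4    0.8  148.7] turn 0.003
```

View pics/c7.png

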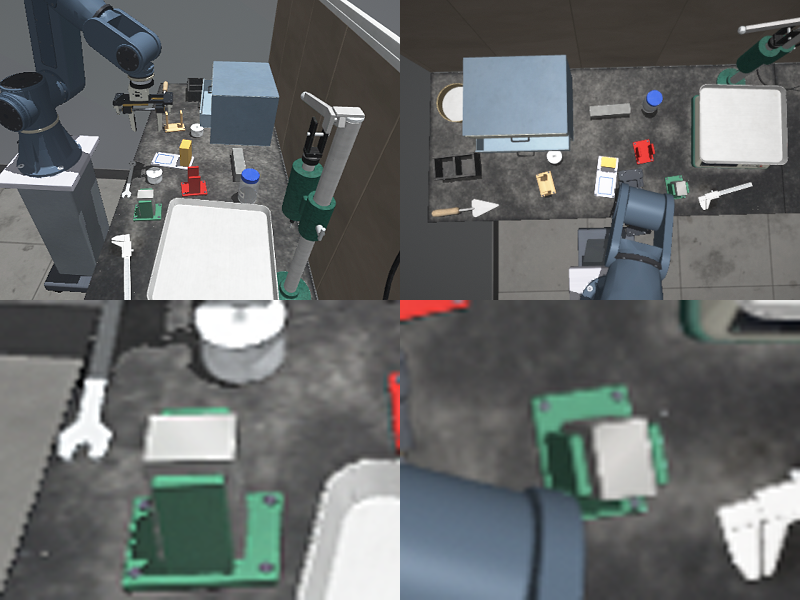

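The block stands upright between the green cheeks (top at (190,437) in the side crop, (622,458) in the top crop). The tins, jar and prism are unmoved, and the gripper is clear.

```bash
python3 -c "
from bench import workorder
print(workorder.sign_off())"
```

```text
the job is handed in; nothing more can be done
None
```

The block is lower than the step, so I stood it upright in the green bay and handed the job in at about 27 s (limit 69 s).

- **Measurement:** with the block let go inside the blue frame, the shut fingertips met its top at about 94.2 mm and the step at about 98.2 mm. The block is therefore about 4 mm lower than the step.
- **Placing:** I moved it from carrier to gauge held by its y faces, then regripped it by its x faces and lowered it into the bay. It met no resistance until it touched the floor, and I saw no wrist force above about 15 N in any reading.
- **Last checks:** the final side and top pictures show the block upright between the green cheeks. The tins, jar and prism are where they started, and the gripper is well clear. No check failed; before the block was lowered into the bay, its predicted and seen edges differed by about 1.5 mm, within the 4 mm clearance.

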